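# Set the sprung stop with the block gauge through the guard flap

### The arm

A 6-joint arm with a two-finger parallel gripper is mounted at the origin on the work surface. World frame = base frame: x ahead of the robot, y to its left, z up, the work surface at z = 0. Lengths are in m, angles in rad, forces in N, time in s.
With the tool pointing down it reaches from about 0.225 to 0.875 m from the base axis. Payload 3.4 kg.
Tool frame: the origin (TCP) lies midway between the tips of the shut fingers; the grasp point (between the pads) lies 19 mm behind it (manip.grip_point_offset is the distance from the TCP to the grasp point, in m); z points along the fingers, y is the line along which they close (so a half turn about z gives the same grasp; the last joint's range is limited). The gripper opens to 85 mm and grips with 20 to 120 N. Pads are 22 mm wide; open, the fingers measure 114 mm over their backs; the gripper's body (76 mm by 85 mm) begins 54 mm behind the grasp point. The pads swing forward as they close: fully open they stand 13 mm farther back than shut.
Start: joints at [1.121, 0.276, 1.505, -0, 1.361, -0.121], TCP at [0.186, 0.544, 0.194] pointing down, gripper open.
Joint ranges: [-2.89, 2.89], [-0.75, 2.08], [0.22, 2.7], [-1.18, 4.32], [0.11, 2.71], [-2.7, 2.7]. Speed limits (rad/s): [2.57, 2.57, 3.14, 3.14, 3.14, 3.14].

### API

Orientations are given as a unit quaternion [w, x, y, z].
In Python, from rig import manip gives the robot as it stands.
- The arm moves only by the shell command python3 -m handwheel 'ROWS' [FORCE]. ROWS is JSON, a list of rows, each an object with "translation": the shift along the tool's x, y, z in m, a list of three; "angular": the turn, a rotation vector about the tool's x, y, z in degrees, a list of three; "hand": the closure, from 0 (fully open) to 1 (shut). A call has 1 to 10 rows; each row shifts and turns the commanded pose from where the row before left it, along the tool's axes as they then stand; what a row does not reach is not made up. A row lasts 1/12 s, in which the tool goes at most 41.7 mm and 7.16 degrees, less where a joint would pass 70% of its speed; a pose out of reach is approached as far as the arm can. A call with a gripper value outside its range is refused whole. The fingers move at their own pace and stop on an object; FORCE is the grip in N (left out, the last holds). Time passes only in rows, so rows that do not move let the fingers close. It gives the time, the measured TCP pose, the force, the opening and the grip force at its end, in the units of the state.
- manip.get_state(): the state, without advancing time (a new reading comes with each control period).
- manip.get_image(name): name is "scene" or "side" or "wrist"; returns the picture (400x640x3 uint8, red, green, blue); there is no depth.
- manip.camera_info(name): a dict with "camera_matrix" (3x3 intrinsics, pixels), "eye" and "orientation" of the camera in the world; the wrist camera has in their place "tool_from_camera" (4x4, takes a point from camera to tool coordinates, whose origin is the TCP and whose axes are the flange's). Camera axes: x right, y down, z forward; pixel columns grow to the right and rows downward; lengths in m; the calibration is good to about 2 mm. A picture is of the moment at which its call begins: read the wrist's pose just before it. camera_info takes no time and is no camera call.
- manip.sign_off(): hands the job in; it is judged then, once.
The state is a dict: "clock": time; "qpos": joint angles; "qd": joint speeds; "effort": joint torques, N m; "position": TCP position; "ee_rot": TCP orientation; "contact_force": force on the tool from outside, world axes, zero at the start; "moment": the same for the moment, N m; "width": finger opening in m; "gripper_force": force on a finger pad.
Only numpy, scipy, OpenCV 4.12 (cv2) and the standard library are available. Lean on these libraries where they do the work, as an engineer would, in place of code of your own. Each camera call takes 0.05 s, during which the arm holds its last target. There are 200 camera calls.

### The job

Take the round-nosed walnut block gauge by its brass fin, push it nose first through the spring-hinged flap into the guard channel, and keep pushing along the channel until the stop plunger inside is fully home against its cushion; feel for it, pressing firmly but with no more than about 18 N. Let go and leave the gauge lying flat in the channel with the flap swung shut behind it, without disturbing the other things on the bench.

Things in the scene. Friction and masses are not known exactly. Their poses are not given: they have to be found in the camera images.
- gauge: Block gauge: dark walnut block 80 mm long (x), 30 wide (y), 16 high (z), about 0.2 kg. Its nose (+x end) is a half round of 15 mm radius, its tail (-x end) square. On top, behind the middle, stands a thin brass fin. Origin: centre of the underside; nose tip at x = +40 mm, tail at x = -40 mm.
- fin (a point): Point in the middle of the gauge's brass fin, 15 mm behind the gauge's origin (x = -15) and 48 mm above the gauge's underside. Fin 40 mm long (gauge x), 10 mm thick (gauge y), from 16 to 66 mm height. Grip it by its two large faces, fingertips staying 30 to 40 mm above the gauge's underside, so that they pass over the channel.
- dock: Guard channel fixed to the bench. Origin: in the gate plane, midway, at bench level; x runs into the channel, z up. Floor top at z = 4 mm, from x = -110 mm (open apron) to 235 mm. Walls from x = 0 to 235 mm, inner faces at y = +26 and -22 mm, top z = 29 mm. Brass hinge post at the +y side of the gate.
- slot (a point): Centre of the fin slot over the channel (dock x = 75, y = 0.5, z = 29 mm). Two inward lips over the walls (dock z 27 to 29 mm, x 3 to 148 mm, flared up to z = 33 mm at the gate) leave a slot from dock y = -13 to +14 mm for the fin: the gauge can enter only through the gate, on the floor or best 2 to 4 mm above it (it fits up to 7). Run it along dock y = 0 to 3 mm.
- flap (a joint): Tin flap across the gate, 44 mm wide, 18 high, 3 thick, on an upright hinge at dock x = 0, y = +24 mm. Reading: angle in rad, 0 shut, to 1.5 swung inward (+x) along the +y wall. A spring shuts it: the nose feels 2 to 5 N (go slowly, 15 mm/s), then the flap slides along the gauge's +y side, pressing it to -y; it shuts by itself once the gauge's tail is over 45 mm behind the gate plane.
- plunger (a joint): Stop plunger, 18 mm brass disc facing the gate on the line dock y = 3, z = 15 mm. Reading: metres pushed in along dock x, 0 out, 0.012 home; drags with about 5 N and stays where left. Its grey housing is clamped anywhere in a 30 mm range, not given, to be felt for: face 124 to 154 mm behind the gate plane when out, 136 to 166 home. A gauge pushed home is always clear of the flap.
- cushion (a joint): Cushion spring carrying the plunger. Reading: compression in m, 0 free; 4 N per mm. It yields 1.3 mm while the plunger drags; when the plunger is home the force rises from 5 N at 4 N per mm. 0.0055 (22 N) is too hard. Rubbing of the gauge on floor and flap adds up to 5 N to the push felt. Let go, it springs back and moves the gauge back by the same few mm.
- shield: Bystander: open milk-glass tube shield, white, cracked, standing upright, 42 mm across, 104 mm high; fragile. Origin under its centre.
- boss: Bystander: stepped round brass crank boss, 60 mm across at the foot, 45 mm high. Origin under its centre.
- pulley: Bystander: cast-iron pulley wheel lying flat, 124 mm across, 34 mm high. Origin under its centre.
- block: Bystander: plain walnut block 60 x 30 x 25 mm with square ends and no fin (not the gauge). Origin: centre of its underside.
- wrench: Bystander: steel wrench lying flat on the bench to the left of the channel.
- scrap_bin (a joint): Bystander: tilting tin scrap bin on a pivot stand at the robot's right, 100 x 145 mm, 100 mm high; reading = its tilt in rad, 0 level.

How it is judged:
On the way, in this order (a step that is already met when the one before it is completed fails the run):
1. the gauge, low in the gate, holds the flap open (value of joint flap above 0.7 rad and x of gauge in the frame of dock between -0.025 and 0.085 m and z of gauge in the frame of dock below 0.012 m), for 0.1 s.
2. the plunger is pushed home by the gauge (value of joint plunger above 0.0105 m and x of gauge in the frame of dock above 0.085 m), for 0.1 s.
At the end, for the whole second after the job is handed in: The plunger is home (pushed in at least 10.5 of its 12 mm), the gauge lies flat (within 3.4 degrees, at rest) on the channel floor behind the gate, its origin 88 to 132 mm behind the gate plane, and the flap is shut (under 0.06 rad) (value of joint plunger above 0.0105 m and value of joint flap below 0.06 rad and x of gauge in the frame of dock between 0.088 and 0.132 m and y of gauge in the frame of dock between -0.014 and 0.016 m and z of gauge in the frame of dock between 0.002 and 0.007 m and angle between gauge's own z axis and vertical below 0.06 rad and linear speed of gauge below 0.02 m/s); the robot touches nothing.
It fails at once if the stop is pressed too hard (cushion over 5.5 mm, 22 N) (value of joint cushion above 0.0055 m).
It fails at once if the scrap bin is knocked into tilting (value of joint scrap_bin above 0.3 rad or value of joint scrap_bin below -0.3 rad).
It fails at once if a bystander is displaced by more than 25 mm (distance of any of shield, boss, pulley, block, wrench from where it was at the start of the episode above 0.025 m).
It fails at once if the milk-glass shield is tipped (angle between shield's own z axis and vertical above 0.3 rad).
It also fails if it takes over 70 s, if anything falls off the work surface, if the arm or the gripper's body presses on something with over 40 N, if the wrist force passes 120 N, or if a joint passes its speed limit or range.

## Working session

There is one attempt and no reset: what is moved stays moved. The work goes in short steps, Python scripts to look and compute and a shell command to move; the robot and the scene stay as the last step left them, time stands still between calls to the robot, and variables do not carry over. Pictures are saved under pics/ and viewed, at most 10 in all, crops included, and the job is handed in when it is done.

```bash
mkdir -p pics; ls; python3 - <<'E'
from rig import manip
import cv2
s=manip.get_state();print(s)
for n in("scene","side","wrist"):
    print(n,manip.camera_info(n))
    cv2.imwrite(f"pics/{n}0.png",manip.get_image(n)[:,:,::-1])
E
```

```text
pics
{'clock': 0.0, 'qpos': array([ 1.12098572e+00,  2.76595163e-01,  1.50614052e+00, -1.56173547e-05,
        1.36069308e+00, -1.21030944e-01]), 'qd': array([-0.00082134,  0.00200478, -0.00112483,  0.00060766,  0.00073128,
        0.00141239]), 'effort': array([-3.45829849e-04, -4.16761100e+01, -2.45811599e+01, -3.13081737e-04,
        1.12637656e-02,  1.91119636e-05]), 'position': array([0.1854265 , 0.54364907, 0.19333673]), 'ee_rot': array([-2.51163398e-04,  1.63648736e-01,  9.86518245e-01, -8.83067636e-04]), 'contact_force': array([0.00912523, 0.39673984, 0.07618677]), 'moment': array([ 0.00346522,  0.00202594, -0.02950944]), 'gripper_force': 0.0, 'width': 0.08525288601943316}
scene {'camera_matrix': array([[461.7010135 ,   0.        , 313.10332546],
       [  0.        , 461.7010135 , 201.23025936],
       [  0.        ,   0.        ,   1.        ]]), 'eye': array([1.65697661, 0.00651539, 0.96612985]), 'orientation': array([-0.29330348,  0.62525519,  0.6529193 , -0.31100708])}
side {'camera_matrix': array([[519.64105822,   0.        , 319.22905772],
       [  0.        , 519.64105822, 198.24308534],
       [  0.        ,   0.        ,   1.        ]]), 'eye': array([ 0.03286101, -0.75064652,  1.11959354]), 'orientation': array([-0.33480636,  0.88576846, -0.29971583,  0.11614366])}
wrist {'camera_matrix': array([[326.57705241,   0.        , 321.01394707],
       [  0.        , 326.57705241, 205.28919545],
       [  0.        ,   0.        ,   1.        ]]), 'tool_from_camera': array([[-4.86623236e-05, -9.56314845e-01, -2.92338698e-01,
         7.38616608e-02],
       [ 9.99999719e-01,  1.72169872e-04, -7.29670466e-04,
         1.23703034e-04],
       [ 7.48126615e-04, -2.92338652e-01,  9.56314568e-01,
        -1.79585115e-01],
       [ 0.00000000e+00,  0.00000000e+00,  0.00000000e+00,
         1.00000000e+00]])}
```

View pics/scene0.png

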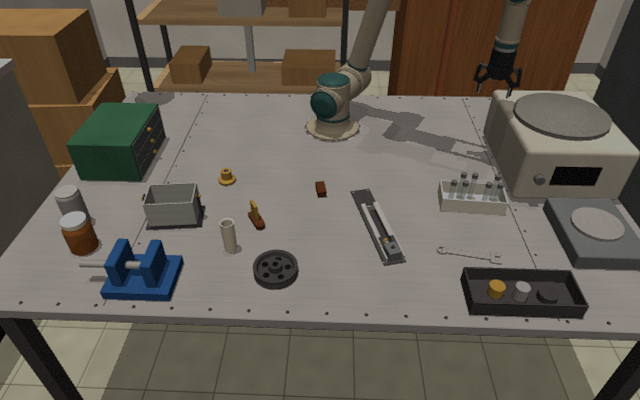

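View pics/side0.png

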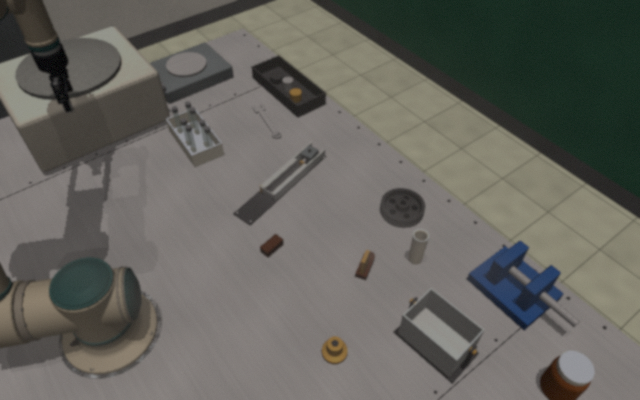

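The gauge with its fin is at scene (257,216) and side (366,263), between shield and bin. The channel runs in scene from apron (362,190) to far end (395,260). The flat block is at scene (321,189). I'll zoom in on the gauge and dock.

```bash
cat > h.py <<'E'
import numpy as np,cv2
from scipy.spatial.transform import Rotation as R
from rig import manip
def q(w): return R.from_quat([w[1],w[2],w[3],w[0]]).as_matrix()
def cam(n,s=None):
    c=manip.camera_info(n);K=c["camera_matrix"]
    if n!="wrist": return K,q(c["orientation"]),np.array(c["eye"])
    s=s or manip.get_state();T=c["tool_from_camera"];Rt=q(s["ee_rot"])
    return K,Rt@T[:3,:3],Rt@T[:3,3]+s["position"]
def px2z(C,uv,z):
    K,Rm,e=C;d=Rm@np.linalg.solve(K,[uv[0],uv[1],1.]);return e+d*(z-e[2])/d[2]
def proj(C,P):
    K,Rm,e=C;p=K@(Rm.T@(np.atleast_2d(P)-e).T);return (p[:2]/p[2]).T
E
python3 - <<'E'
from h import *
a=cv2.imread("pics/scene0.png");b=cv2.imread("pics/side0.png")
def crop(i,x,y,w,h,f): return cv2.resize(i[y:y+h,x:x+w],(w*f,h*f),interpolation=cv2.INTER_CUBIC)
# scene: gauge 237-277,195-235 x10 ; dock 340-420,180-270 ; side same
o=np.zeros((600,800,3),np.uint8)
o[:240,:240]=crop(a,237,195,40,40,6)
o[:540-0,250:250+480]=crop(a,340,180,80,90,6)
o[250:490,:240]=crop(b,345,243,40,40,6)
cv2.imwrite("pics/c1.png",o)
cv2.imwrite("pics/c2.png",crop(b,230,135,100,90,6))
for n,u in(("scene",(257,222)),("side",(366,268)),("scene",(362,192)),("side",(250,213)),("scene",(393,258)),("side",(315,152))):
    print(n,u,px2z(cam(n),u,0.004))
E
```

```text
scene (257, 222) [ 0.59517376 -0.22319957  0.004     ]
side (366, 268) [ 0.58845517 -0.23280075  0.004     ]
scene (362, 192) [0.43119344 0.10891613 0.004     ]
side (250, 213) [0.45085877 0.10263849 0.004     ]
scene (393, 258) [0.73253694 0.18634775 0.004     ]
side (315, 152) [0.74487873 0.18968017 0.004     ]
```

View pics/c1.png

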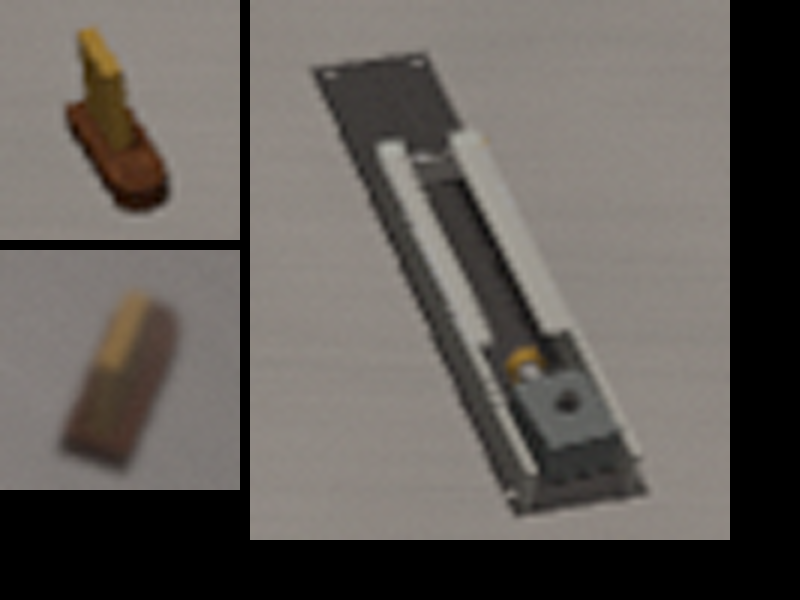

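View pics/c2.png

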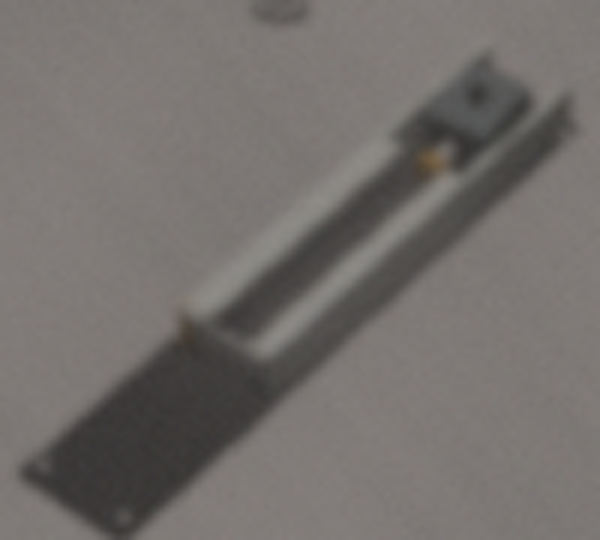

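The crops show the gauge's nose toward the scene camera (crop (140,205), tail at (75,110)) with the fin tail-side. In the dock crop the apron corners are (315,68) and (427,52), the far corners (517,515) and (648,490), and the brass plunger disc is near (525,360). I'll get rough poses and then refine with the wrist camera.

```bash
python3 - <<'E'
from h import *
S=cam("scene");D=cam("side")
sc=lambda x,y:(340+(x-250)/6-.4,180+y/6-.4)
sd=lambda x,y:(230+x/6-.4,135+y/6-.4)
for p in[(315,68),(427,52),(517,515),(648,490)]:print("floor sc",px2z(S,sc(*p),.004).round(4))
for p in[(22,472),(122,535)]:print("floor sd",px2z(D,sd(*p),.004).round(4))
for p in[(378,143),(403,138),(450,135),(480,128)]:print("lip gate sc",px2z(S,sc(*p),.031).round(4))
g=lambda x,y:(237+x/6-.4,195+y/6-.4); gs=lambda x,y:(345+x/6-.4,243+(y-250)/6-.4)
print("nose top",px2z(S,g(150,190),.016),"tail top-left",px2z(S,g(68,108),.016))
print("fin top sc ends",px2z(S,g(88,30),.066),px2z(S,g(110,73),.066))
print("fin top sd ends",px2z(D,gs(130,292),.066),px2z(D,gs(110,362),.066))
print("side bottom tail corners",px2z(D,gs(62,445),.0),px2z(D,gs(125,468),.0))
s=manip.get_state();Rt=q(s["ee_rot"]);print("tool axes cols",Rt.round(3))
E
```

```text
floor sc [0.4269 0.0702 0.004 ]
floor sc [0.4097 0.1337 0.004 ]
floor sc [0.7623 0.1589 0.004 ]
floor sc [0.7438 0.2218 0.004 ]
floor sd [0.4132 0.1301 0.004 ]
floor sd [0.43   0.0701 0.004 ]
lip gate sc [0.5244 0.1006 0.031 ]
lip gate sc [0.5197 0.1139 0.031 ]
lip gate sc [0.5163 0.1389 0.031 ]
lip gate sc [0.5098 0.1551 0.031 ]
nose top [ 0.62718464 -0.20360301  0.016     ] tail top-left [ 0.56547575 -0.25513048  0.016     ]
fin top sc ends [ 0.56137785 -0.2405964   0.066     ] [ 0.59516423 -0.22432684  0.066     ]
fin top sd ends [ 0.59400932 -0.22055495  0.066     ] [ 0.56450866 -0.2421436   0.066     ]
side bottom tail corners [ 0.55387528 -0.23019641  0.        ] [ 0.56763224 -0.25508339  0.        ]
tool axes cols [[-0.946  0.323 -0.001]
 [ 0.323  0.946 -0.001]
 [ 0.    -0.001 -1.   ]]
```

```bash
python3 -m handwheel '[{"translation":[0,0,-0.006],"angular":[0,0,7.1],"hand":0},{"translation":[0,0,-0.006],"angular":[0,0,7.1],"hand":0},{"translation":[0,0,-0.006],"angular":[0,0,7.1],"hand":0},{"translation":[0,0,-0.006],"angular":[0,0,7.1],"hand":0},{"translation":[0,0,-0.006],"angular":[0,0,7.1],"hand":0},{"translation":[0,0,-0.006],"angular":[0,0,7.1],"hand":0},{"translation":[0,0,-0.006],"angular":[0,0,7.1],"hand":0},{"translation":[0,0,-0.006],"angular":[0,0,7.1],"hand":0},{"translation":[0,0,-0.006],"angular":[0,0,7.1],"hand":0}]'
python3 -m handwheel '[{"translation":[0,0,0],"angular":[0,0,7.1],"hand":0},{"translation":[0,0,0],"angular":[0,0,7.1],"hand":0},{"translation":[0,0,0],"angular":[0,0,7.1],"hand":0},{"translation":[0,0,0],"angular":[0,0,7.1],"hand":0},{"translation":[0,0,0],"angular":[0,0,7.1],"hand":0},{"translation":[0,0,0],"angular":[0,0,7.1],"hand":0},{"translation":[0,0,0],"angular":[0,0,7.1],"hand":0},{"translation":[0,0,0],"angular":[0,0,7.1],"hand":0},{"translation":[0,0,0],"angular":[0,0,7.1],"hand":0}]'
cat > to.py <<'E'
import sys
from h import *
t=np.array([float(v) for v in sys.argv[1:4]]);s=manip.get_state();Rt=q(s["ee_rot"])
d=Rt.T@(t-s["position"]);print("shift tool",d.round(4),"rows",np.linalg.norm(d)/.0417,"clock",s["clock"],"q",s["qpos"].round(3))
yaw=np.degrees(np.arctan2(Rt[1,0],Rt[0,0]))
print("toolx yaw",yaw,"tilt",Rt[:,2].round(4),"turn tool z deg to yaw",(yaw-float(sys.argv[4])) if len(sys.argv)>4 else "")
E
python3 to.py 0.53 0.13 0.25
```

```text
clock: 0.9
position: [0.1855, 0.544, 0.2481]
ee_rot: [0.0, 0.663, 0.748, -0.0]
contact_force: [0.3, 1.0, 0.6]
width: 0.0852
gripper_force: 0.0
clock: 1.65
position: [0.1856, 0.544, 0.2478]
ee_rot: [0.0, 0.959, 0.284, -0.0]
contact_force: [-0.1, 0.5, -0.1]
width: 0.0853
gripper_force: 0.0
shift tool [ 0.0633  0.5348 -0.002 ] rows 12.914695518626377 clock 1.65 q [ 1.121  0.252  1.407 -0.     1.483  2.116]
toolx yaw 33.01193198239755 tilt [-3.e-04 -7.e-04 -1.e+00] turn tool z deg to yaw
```

```bash
python3 -m handwheel '[{"translation":[0.007,0.039,0],"angular":[0,0,0],"hand":0},{"translation":[0.007,0.039,0],"angular":[0,0,0],"hand":0},{"translation":[0.007,0.039,0],"angular":[0,0,0],"hand":0},{"translation":[0.007,0.039,0],"angular":[0,0,0],"hand":0},{"translation":[0.007,0.039,0],"angular":[0,0,0],"hand":0},{"translation":[0.007,0.039,0],"angular":[0,0,0],"hand":0},{"translation":[0.007,0.039,0],"angular":[0,0,0],"hand":0},{"translation":[0.007,0.039,0],"angular":[0,0,0],"hand":0},{"translation":[0.007,0.039,0],"angular":[0,0,0],"hand":0},{"translation":[0.007,0.039,0],"angular":[0,0,0],"hand":0}]'
python3 -m handwheel '[{"translation":[0.003,0.04,0],"angular":[0,0,3],"hand":0},{"translation":[0.003,0.04,0],"angular":[0,0,3],"hand":0},{"translation":[0.003,0.04,0],"angular":[0,0,6],"hand":0},{"translation":[0.003,0.02,0],"angular":[0,0,6],"hand":0},{"translation":[0,0,0],"angular":[0,0,0],"hand":0},{"translation":[0,0,0],"angular":[0,0,0],"hand":0}]'
python3 - <<'E'
from h import *
s=manip.get_state();im=manip.get_image("wrist")[:,:,::-1];cv2.imwrite("pics/w1.png",im);np.save("w1.npy",np.r_[s["position"],s["ee_rot"]]);print(s["position"],s["qpos"].round(2))
cv2.imwrite("pics/w1b.png",cv2.resize(im,(800,500),interpolation=cv2.INTER_CUBIC))
E
```

```text
clock: 2.48
position: [0.4594, 0.2553, 0.2481]
ee_rot: [-0.0, 0.958, 0.287, -0.0]
contact_force: [1.3, 0.2, 0.3]
width: 0.0852
gripper_force: 0.0
clock: 2.98
position: [0.5372, 0.1397, 0.2476]
ee_rot: [-0.0, 0.991, 0.133, -0.001]
contact_force: [-0.4, 0.5, -0.5]
width: 0.0852
gripper_force: 0.0
[0.53715112 0.13968097 0.24755574] [0.13 0.22 1.45 0.   1.47 1.43]
```

View pics/w1b.png

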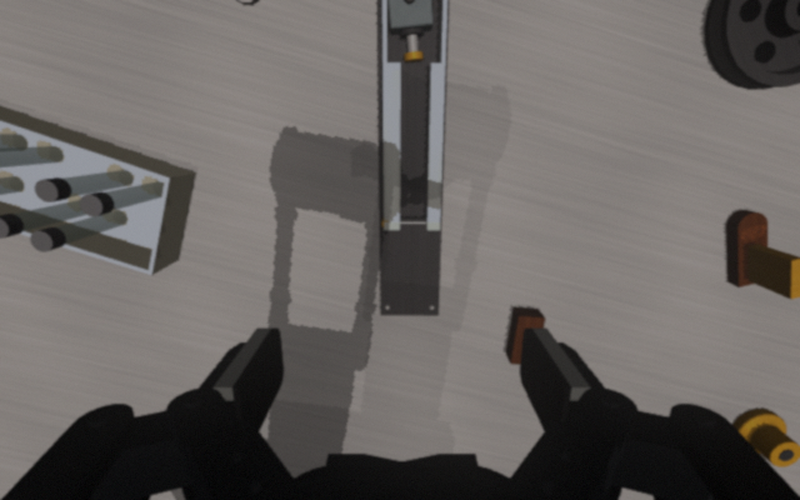

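The picture shows the dock head-on: apron corners at (382,315) and (439,315), lips from y≈228 to 62, slot edges x≈401 and 428, disc at (413,57). The gauge is at (747,250) and the plain block at (525,335).

```bash
python3 - <<'E'
from h import *
from scipy.optimize import least_squares
v=np.load("w1.npy");C=cam("wrist",dict(position=v[:3],ee_rot=v[3:]))
P=lambda x,y,z:px2z(C,(x*.8-.1,y*.8-.1),z).round(4)
for n,a in dict(apL=(381,315,.004),apR=(439.5,315,.004),slotLnear=(400.5,215,.029),slotRnear=(427.5,215,.029),slotLfar=(401,63,.029),slotRfar=(429.5,63,.029),lipLfarOut=(383.5,62,.029),lipRfarOut=(446,62,.029),gateL=(384,229,.033),gateR=(440,230,.033),disc=(413,57,.024),gTail1=(729,283,.0),gTail2=(750,286,.016)).items():print(n,P(*a))
# sub-pixel: bright lip edges per row in raw image
im=cv2.cvtColor(cv2.imread("pics/w1.png"),cv2.COLOR_BGR2GRAY).astype(float)
L=[];Rr=[]
for r in range(60,165,8):
    g=np.diff(cv2.GaussianBlur(im,(3,3),0)[r]); a=312+np.argmin(g[312:330]);b=335+np.argmax(g[335:352])
    pl=px2z(C,(a+.5,r),.029);pr=px2z(C,(b+.5,r),.029);L.append(pl);Rr.append(pr)
L=np.array(L);Rr=np.array(Rr)
for A in(L,Rr):
    p=np.polyfit(A[:,0],A[:,1],1);res=A[:,1]-np.polyval(p,A[:,0]);print("yaw",np.degrees(np.arctan(p[0])),"y at x=.6",np.polyval(p,.6),"res",(res*1000).round(1))
E
```

```text
apL [0.4115 0.129  0.004 ]
apR [0.429 0.065 0.004]
slotLnear [0.5332 0.1392 0.029 ]
slotRnear [0.5402 0.1134 0.029 ]
slotLfar [0.6657 0.1749 0.029 ]
slotRfar [0.6724 0.1504 0.029 ]
lipLfarOut [0.6624 0.1901 0.029 ]
lipRfarOut [0.6771 0.1365 0.029 ]
gateL [0.5161 0.1515 0.033 ]
gateR [0.5297 0.0977 0.033 ]
disc [0.674 0.166 0.024]
gTail1 [ 0.5499 -0.2362  0.    ]
gTail2 [ 0.5551 -0.2449  0.016 ]
yaw 14.623246711147774 y at x=.6 0.1579739112991491 res [-0.1 -0.2 -0.3 -0.4  0.7  0.6  0.5  0.4 -0.9  0.2  0.1 -0.  -0.1 -0.2]
yaw 14.997726300279894 y at x=.6 0.13039806076211322 res [ 0.3  0.1 -0.1 -0.3 -0.5  0.4  0.2 -0.  -0.3 -0.5  0.5  0.3  0.1 -0.2]
```

```bash
python3 to.py 0.579 -0.232 0.20 33
```

```text
shift tool [-0.0579  0.3707  0.0474] rows 9.068209762484623 clock 3.0333 q [1.300e-01 2.210e-01 1.449e+00 1.000e-03 1.473e+00 1.432e+00]
toolx yaw 15.383736994650928 tilt [-1.4e-03  9.0e-04 -1.0e+00] turn tool z deg to yaw -17.616263005349072
```

```bash
python3 -m handwheel '[{"translation":[-0.0058,0.0371,0],"angular":[0,0,0],"hand":0},{"translation":[-0.0058,0.0371,0],"angular":[0,0,0],"hand":0},{"translation":[-0.0058,0.0371,0],"angular":[0,0,0],"hand":0},{"translation":[-0.0058,0.0371,0],"angular":[0,0,0],"hand":0},{"translation":[-0.0058,0.0371,0],"angular":[0,0,0],"hand":0},{"translation":[-0.0058,0.0371,0],"angular":[0,0,0],"hand":0},{"translation":[-0.0058,0.0371,0],"angular":[0,0,0],"hand":0},{"translation":[-0.0058,0.0371,0],"angular":[0,0,0],"hand":0},{"translation":[-0.0058,0.0371,0],"angular":[0,0,0],"hand":0},{"translation":[-0.0058,0.0371,0],"angular":[0,0,0],"hand":0}]'
python3 -m handwheel '[{"translation":[0,0,0.016],"angular":[0,0,-6],"hand":0},{"translation":[0,0,0.016],"angular":[0,0,-6],"hand":0},{"translation":[0,0,0.016],"angular":[0,0,-5.6],"hand":0},{"translation":[0,0,0],"angular":[0,0,0],"hand":0},{"translation":[0,0,0],"angular":[0,0,0],"hand":0}]'
python3 - <<'E'
from h import *
s=manip.get_state();im=manip.get_image("wrist")[:,:,::-1];cv2.imwrite("pics/w2.png",im);np.save("w2.npy",np.r_[s["position"],s["ee_rot"]]);print(s["position"],s["qpos"].round(2))
cv2.imwrite("pics/w2b.png",cv2.resize(im,(800,500),interpolation=cv2.INTER_CUBIC))
E
```

```text
clock: 3.87
position: [0.5796, -0.232, 0.2485]
ee_rot: [-0.0, 0.991, 0.136, 0.0]
contact_force: [0.6, 0.1, -0.6]
width: 0.0853
gripper_force: 0.0
clock: 4.28
position: [0.5791, -0.2306, 0.1996]
ee_rot: [-0.001, 0.959, 0.284, -0.001]
contact_force: [0.3, 0.6, 1.0]
width: 0.0856
gripper_force: 0.0
[ 0.57909952 -0.23059835  0.19962633] [-0.49  0.35  1.39  0.    1.41  0.5 ]
```

View pics/w2b.png

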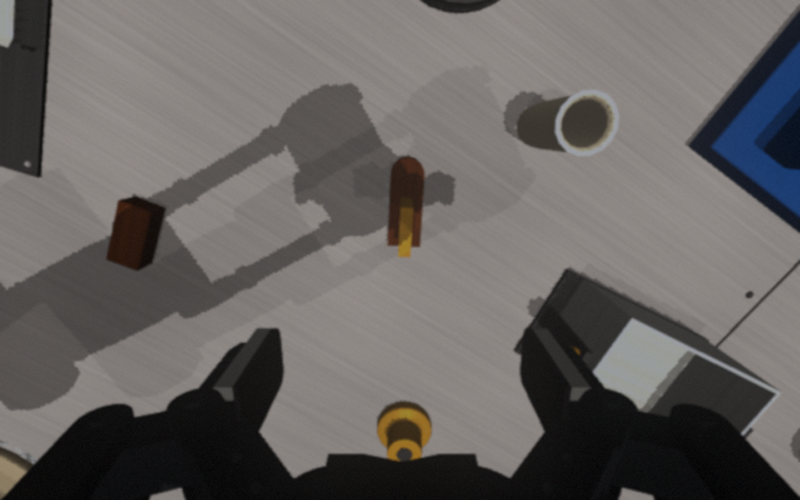

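The gauge is centred under the gripper: nose (407,157), tail corners (388,245) and (421,246), fin top rear at (404,257). The shield is at (585,122), the bin is right of the right finger, and the boss is at (404,430).

```bash
python3 - <<'E'
from h import *
v=np.load("w2.npy");C=cam("wrist",dict(position=v[:3],ee_rot=v[3:]))
P=lambda x,y,z:px2z(C,(x*.8-.1,y*.8-.1),z)
n=P(407,157,.016);tl=P(388,245,.016);tr=P(421.5,246,.016);t=(tl+tr)/2
print(n,t,"len",np.linalg.norm(n-t),"w",np.linalg.norm(tl-tr),"yaw",np.degrees(np.arctan2(*(n-t)[[1,0]])),"side yaw",np.degrees(np.arctan2(*(tl-tr)[[1,0]]))-90)
l2=P(391,180,.016);r2=P(424,180,.016)
for a,b in((l2,tl),(r2,tr)):print("edge yaw",np.degrees(np.arctan2(*(a-b)[[1,0]])))
u=(n-t)/np.linalg.norm(n-t);o=(n+t)/2;print("origin",o,"fin",o-.015*u)
fl=P(398,257,.066);fr=P(411,257,.066);print("fin rear top mid",(fl+fr)/2,"w",np.linalg.norm(fl-fr),"fin centre",(fl+fr)/2+.02*u)
print("tool yaw",np.degrees(np.arctan2(*C[1][[1,0],0]))," bin edge near finger",P(515,350,.1),P(570,268,.1),"shield",P(588,122,.104),"boss",P(404,455,.045))
E
```

```text
[ 0.62710137 -0.20546458  0.016     ] [ 0.55945546 -0.24724436  0.016     ] len 0.07950798749901328 w 0.030936003554612138 yaw 31.700500955694572 side yaw 31.224042291674166
edge yaw 29.8626459945695
edge yaw 31.70209724610962
origin [ 0.59327842 -0.22635447  0.016     ] fin [ 0.58051632 -0.23423666  0.016     ]
fin rear top mid [ 0.5628075  -0.24447754  0.066     ] w 0.01043640832433043 fin centre [ 0.57982363 -0.23396795  0.066     ]
tool yaw -57.037489694075624  bin edge near finger [ 0.55507766 -0.35074811  0.1       ] [ 0.6295364  -0.34320253  0.1       ] shield [ 0.71215762 -0.28701009  0.104     ] boss [ 0.38234201 -0.36160627  0.045     ]
```

```bash
python3 to.py 0.580 -0.234 0.034 31.3
```

```text
shift tool [-0.0015  0.0025  0.1668] rows 3.9994409136730713 clock 4.3333 q [-0.491  0.347  1.384  0.     1.411  0.504]
toolx yaw 32.961682406453086 tilt [ 4.e-04  3.e-04 -1.e+00] turn tool z deg to yaw 1.6616824064530853
```

```bash
python3 -m handwheel '[{"translation":[-0.0012,0.0025,0.03],"angular":[0,0,1.6],"hand":0},{"translation":[0,0,0.03],"angular":[0,0,0],"hand":0},{"translation":[0,0,0.03],"angular":[0,0,0],"hand":0},{"translation":[0,0,0.03],"angular":[0,0,0],"hand":0},{"translation":[0,0,0.025],"angular":[0,0,0],"hand":0},{"translation":[0,0,0.0215],"angular":[0,0,0],"hand":0},{"translation":[0,0,0],"angular":[0,0,0],"hand":0},{"translation":[0,0,0],"angular":[0,0,0],"hand":0},{"translation":[0,0,0],"angular":[0,0,0],"hand":0.5},{"translation":[0,0,0],"angular":[0,0,0],"hand":0.7}]' 80
python3 -m handwheel '[{"translation":[0,0,0],"angular":[0,0,0],"hand":1},{"translation":[0,0,0],"angular":[0,0,0],"hand":1},{"translation":[0,0,0],"angular":[0,0,0],"hand":1},{"translation":[0,0,0],"angular":[0,0,0],"hand":1},{"translation":[0,0,0],"angular":[0,0,0],"hand":1},{"translation":[0,0,0],"angular":[0,0,0],"hand":1},{"translation":[0,0,0],"angular":[0,0,0],"hand":1},{"translation":[0,0,0],"angular":[0,0,0],"hand":1}]' 80
```

```text
clock: 5.17
position: [0.5817, -0.236, 0.0362]
ee_rot: [0.002, 0.963, 0.27, 0.002]
contact_force: [0.6, 0.6, 0.4]
width: 0.0639
gripper_force: 0.0
clock: 5.83
position: [0.5797, -0.2353, 0.0336]
ee_rot: [-0.0, 0.963, 0.27, -0.0]
contact_force: [-0.0, -0.0, -0.3]
width: -0.0002
gripper_force: 0.0
```

The fingers shut fully, so the fin was missed. I'll look before doing anything else.

```bash
python3 - <<'E'
from h import *
im=manip.get_image("wrist")[:,:,::-1];b=manip.get_image("side")[:,:,::-1];a=manip.get_image("scene")[:,:,::-1]
o=np.zeros((600,800,3),np.uint8)
o[:350,:560]=cv2.resize(im,(560,350))
o[350:590,:320]=cv2.resize(b[230:290,330:410],(320,240),interpolation=cv2.INTER_CUBIC)
o[350:590,330:650]=cv2.resize(a[180:240,220:300],(320,240),interpolation=cv2.INTER_CUBIC)
cv2.imwrite("pics/w3.png",o);print(manip.get_state())
E
```

```text
{'clock': 5.9833, 'qpos': array([-4.96731390e-01,  4.72969559e-01,  1.61935559e+00,  1.29934487e-04,
        1.04942136e+00,  5.26632410e-01]), 'qd': array([ 4.58061729e-04,  2.27100160e-04, -1.49131890e-03, -1.96021326e-04,
        6.49632737e-04,  8.91646744e-05]), 'effort': array([-3.55273536e-03, -4.91733241e+01, -2.06474644e+01,  3.86966167e-04,
        2.19428010e-03,  6.84151769e-05]), 'position': array([ 0.57975846, -0.23527549,  0.03360621]), 'ee_rot': array([-9.40003537e-05,  9.62781742e-01,  2.70280054e-01, -1.59689291e-05]), 'contact_force': array([-1.45095896,  0.006942  ,  0.14163018]), 'moment': array([-0.01330833, -0.03471432,  0.01574314]), 'gripper_force': 0.0, 'width': 0.00022208656751722885}
```

View pics/w3.png

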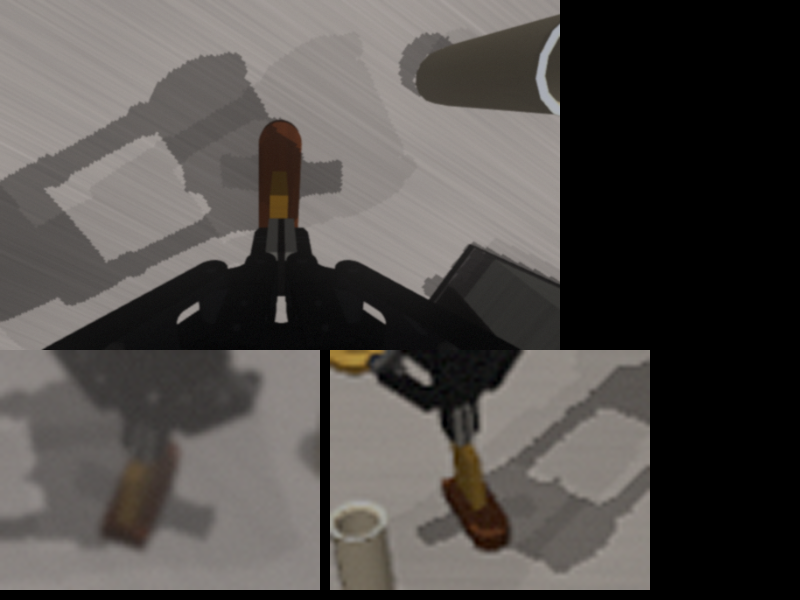

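The wrist view shows the closed fingers behind the fin, with fingertips at w3 (281,222). The gauge still looks upright. I'll check where the TCP ought to project.

```bash
python3 - <<'E'
from h import *
s=manip.get_state();p=s["position"];Rt=q(s["ee_rot"])
for n in("scene","side","wrist"):
    C=cam(n);print(n,"TCP",proj(C,p).round(1),"TCP+30up",proj(C,p+[0,0,.03]).round(1))
    u=proj(C,p)[0]
    print("  montage",{"wrist":u*.875,"side":(u-[330,230])*4+[0,350],"scene":(u-[220,180])*4+[330,350]}[n])
C=cam("wrist");P=lambda x,y,z:px2z(C,(x/.875,y/.875),z).round(4)
print("nose",P(281,122,.016),"fin front/rear top",P(279,195,.066),P(279,218,.066),"at TCP z if tips:",P(281,222,p[2]))
print("sc tip",px2z(cam("scene"),(220+(462-330)/4,180+(445-350)/4),.0336),"sd",px2z(cam("side"),(330+150/4,230+110/4),.0336))
E
```

```text
scene TCP [[253.  211.5]] TCP+30up [[252.2 204. ]]
  montage [462.13630232 475.89286908]
side TCP [[364.9 263.8]] TCP+30up [[365.7 256.9]]
  montage [139.52024437 485.15210029]
wrist TCP [[320.1 237.7]] TCP+30up [[319.9 260.8]]
  montage [280.04641492 208.02243787]
nose [ 0.6277 -0.2068  0.016 ] fin front/rear top [ 0.5977 -0.2238  0.066 ] [ 0.5859 -0.2309  0.066 ] at TCP z if tips: [ 0.5712 -0.2412  0.0336]
sc tip [ 0.5424201  -0.24088836  0.0336    ] sd [ 0.59760195 -0.22477729  0.0336    ]
```

Scene, side and wrist all place the visible fingertips about 30 mm behind the reported TCP: they sit level with the fin top, z≈0.065, instead of 0.034. The camera pose itself is consistent, because the nose re-measures within 1 mm. I'll check the tool offset, reopen and go 30 mm lower.

```bash
python3 -c "
from rig import manip
print(manip.grip_point_offset,[a for a in dir(manip) if a[0]!='_'])"
python3 -m handwheel '[{"translation":[0,0,-0.003],"angular":[0,0,0],"hand":0},{"translation":[0,0,0],"angular":[0,0,0],"hand":0},{"translation":[0,0,0],"angular":[0,0,0],"hand":0},{"translation":[0,0,0],"angular":[0,0,0],"hand":0},{"translation":[0,0,0],"angular":[0,0,0],"hand":0},{"translation":[0,0,0],"angular":[0,0,0],"hand":0},{"translation":[0,0,0],"angular":[0,0,0],"hand":0}]'
python3 -m handwheel '[{"translation":[0,0,0.01],"angular":[0,0,0],"hand":0},{"translation":[0,0,0.01],"angular":[0,0,0],"hand":0},{"translation":[0,0,0.008],"angular":[0,0,0],"hand":0},{"translation":[0,0,0.003],"angular":[0,0,0],"hand":0},{"translation":[0,0,0],"angular":[0,0,0],"hand":0},{"translation":[0,0,0],"angular":[0,0,0],"hand":0}]'
python3 - <<'E'
from h import *
im=manip.get_image("wrist")[:,:,::-1];b=manip.get_image("side")[:,:,::-1];a=manip.get_image("scene")[:,:,::-1]
p=manip.get_state()["position"]
o=np.zeros((600,800,3),np.uint8)
o[:350,:560]=cv2.resize(im,(560,350))
o[350:590,:320]=cv2.resize(b[220:280,325:405],(320,240),interpolation=cv2.INTER_CUBIC)
o[350:590,330:650]=cv2.resize(a[180:240,220:300],(320,240),interpolation=cv2.INTER_CUBIC)
cv2.imwrite("pics/w4.png",o);print(p)
E
```

```text
0.0187 ['MotionError', 'camera_info', 'get_image', 'get_state', 'grip_point_offset', 'sign_off']
clock: 6.57
position: [0.5797, -0.2353, 0.0366]
ee_rot: [-0.0, 0.963, 0.27, -0.0]
contact_force: [0.1, 0.6, 0.0]
width: 0.0831
gripper_force: 0.0
clock: 7.07
position: [0.5795, -0.2352, 0.0051]
ee_rot: [-0.0, 0.963, 0.27, -0.0]
contact_force: [0.1, 0.0, -0.2]
width: 0.085
gripper_force: 0.0
[ 0.58016503 -0.23550043  0.00604952]
```

View pics/w4.png

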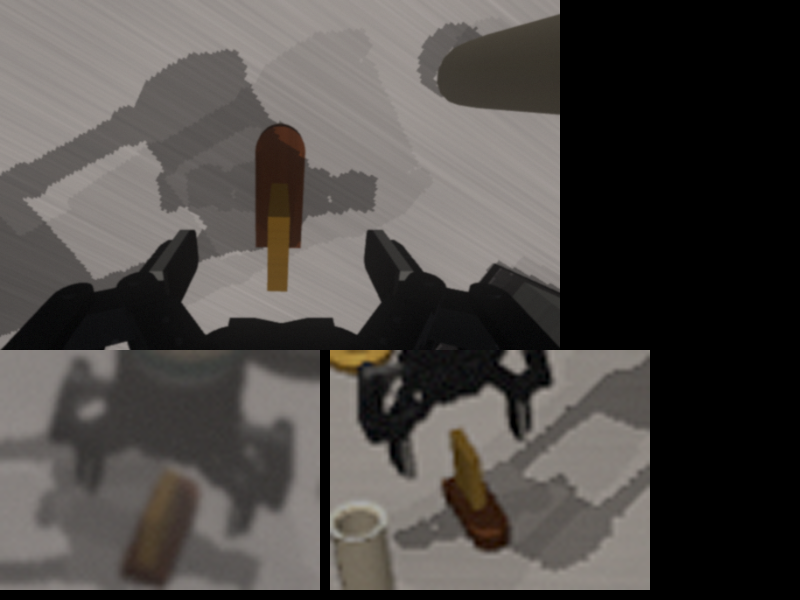

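Open tips are at scene (405,475)/(520,437) and side (90,490)/(238,535), which puts them at z≈0.05. Shut, they will be at about 0.037 and straddle the fin. So the fingers really end about 31 mm short of the reported TCP. I'll go down 2 mm and close.

```bash
python3 -m handwheel '[{"translation":[0,0,0.002],"angular":[0,0,0],"hand":0.3},{"translation":[0,0,0],"angular":[0,0,0],"hand":0.5},{"translation":[0,0,0],"angular":[0,0,0],"hand":0.7},{"translation":[0,0,0],"angular":[0,0,0],"hand":0.8},{"translation":[0,0,0],"angular":[0,0,0],"hand":1},{"translation":[0,0,0],"angular":[0,0,0],"hand":1},{"translation":[0,0,0],"angular":[0,0,0],"hand":1},{"translation":[0,0,0],"angular":[0,0,0],"hand":1},{"translation":[0,0,0],"angular":[0,0,0],"hand":1},{"translation":[0,0,0],"angular":[0,0,0],"hand":1}]' 90
python3 to.py 0.580 -0.234 0.004 31.3
```

```text
clock: 8.05
position: [0.5797, -0.2352, 0.0037]
ee_rot: [-0.0, 0.963, 0.27, -0.0]
contact_force: [-0.4, 0.4, 0.5]
width: 0.008
gripper_force: 88.5
shift tool [ 0.0009 -0.0009 -0.0003] rows 0.030847939719776347 clock 8.05 q [-0.497  0.504  1.652  0.     0.986  0.527]
toolx yaw 31.364764777441042 tilt [-1.e-04  2.e-04 -1.e+00] turn tool z deg to yaw 0.06476477744104159
```

Gripped at 88 N. Lift and carry.

```bash
python3 -m handwheel '[{"translation":[0,0,-0.01],"angular":[0,0,0],"hand":1},{"translation":[0,0,-0.02],"angular":[0,0,0],"hand":1},{"translation":[0,0,-0.03],"angular":[0,0,0],"hand":1},{"translation":[0,0,-0.03],"angular":[0,0,0],"hand":1},{"translation":[0,0,0],"angular":[0,0,4],"hand":1},{"translation":[0,0,0],"angular":[0,0,6],"hand":1},{"translation":[0,0,0],"angular":[0,0,6.5],"hand":1},{"translation":[0,0,0],"angular":[0,0,0],"hand":1},{"translation":[0,0,0],"angular":[0,0,0],"hand":1}]'
python3 to.py 0.4521 0.1066 0.06 14.8
```

```text
clock: 8.8
position: [0.5797, -0.2353, 0.0939]
ee_rot: [-0.0, 0.991, 0.131, 0.0]
contact_force: [0.2, 0.6, -1.6]
width: 0.0084
gripper_force: 88.1
shift tool [-0.0346 -0.3633  0.0339] rows 8.788594536134164 clock 8.8 q [-0.497  0.418  1.545  0.     1.179  0.812]
toolx yaw 15.022114332911617 tilt [ 1.e-04  0.e+00 -1.e+00] turn tool z deg to yaw 0.22211433291161597
```

```bash
python3 -m handwheel '[{"translation":[-0.001,-0.015,0],"angular":[0,0,0.2],"hand":1},{"translation":[-0.004,-0.04,0],"angular":[0,0,0],"hand":1},{"translation":[-0.004,-0.04,0],"angular":[0,0,0],"hand":1},{"translation":[-0.004,-0.04,0],"angular":[0,0,0],"hand":1},{"translation":[-0.004,-0.04,0],"angular":[0,0,0],"hand":1},{"translation":[-0.004,-0.04,0],"angular":[0,0,0],"hand":1},{"translation":[-0.004,-0.04,0],"angular":[0,0,0],"hand":1},{"translation":[-0.004,-0.04,0],"angular":[0,0,0],"hand":1},{"translation":[-0.004,-0.04,0],"angular":[0,0,0],"hand":1},{"translation":[-0.0016,-0.0283,0],"angular":[0,0,0],"hand":1}]'
python3 -m handwheel '[{"translation":[0,0,0.02],"angular":[0,0,0],"hand":1},{"translation":[0,0,0.014],"angular":[0,0,0],"hand":1},{"translation":[0,0,0],"angular":[0,0,0],"hand":1},{"translation":[0,0,0],"angular":[0,0,0],"hand":1}]'
python3 to.py 0.4521 0.1066 0.011 14.8
python3 - <<'E'
from h import *
im=manip.get_image("wrist")[:,:,::-1];b=manip.get_image("side")[:,:,::-1];a=manip.get_image("scene")[:,:,::-1]
s=manip.get_state();np.save("w5.npy",np.r_[s["position"],s["ee_rot"]])
cv2.imwrite("pics/w5raw.png",im);cv2.imwrite("pics/sc5.png",a);cv2.imwrite("pics/sd5.png",b)
o=np.zeros((600,800,3),np.uint8)
o[:,:450]=cv2.resize(im[0:300,210:435],(450,600),interpolation=cv2.INTER_CUBIC)
o[:330,460:790]=cv2.resize(b[135:245,225:335],(330,330),interpolation=cv2.INTER_CUBIC)
o[340:600,460:800]=cv2.resize(a[175:240,335:420],(340,260),interpolation=cv2.INTER_CUBIC)
cv2.imwrite("pics/w5.png",o)
E
```

```text
clock: 9.63
position: [0.4509, 0.1106, 0.0937]
ee_rot: [-0.001, 0.992, 0.129, -0.001]
contact_force: [-1.1, -0.7, -2.2]
width: 0.0084
gripper_force: 88.2
clock: 9.97
position: [0.4529, 0.1079, 0.0594]
ee_rot: [-0.0, 0.992, 0.128, -0.001]
contact_force: [-0.5, 0.1, -1.3]
width: 0.0086
gripper_force: 88.4
shift tool [-0.001   0.0011  0.0484] rows 1.1604750589963166 clock 9.9667 q [0.084 0.237 1.934 0.    0.972 1.397]
toolx yaw 14.75729254675658 tilt [-2.2e-03  1.0e-04 -1.0e+00] turn tool z deg to yaw -0.04270745324342151
```

View pics/w5.png

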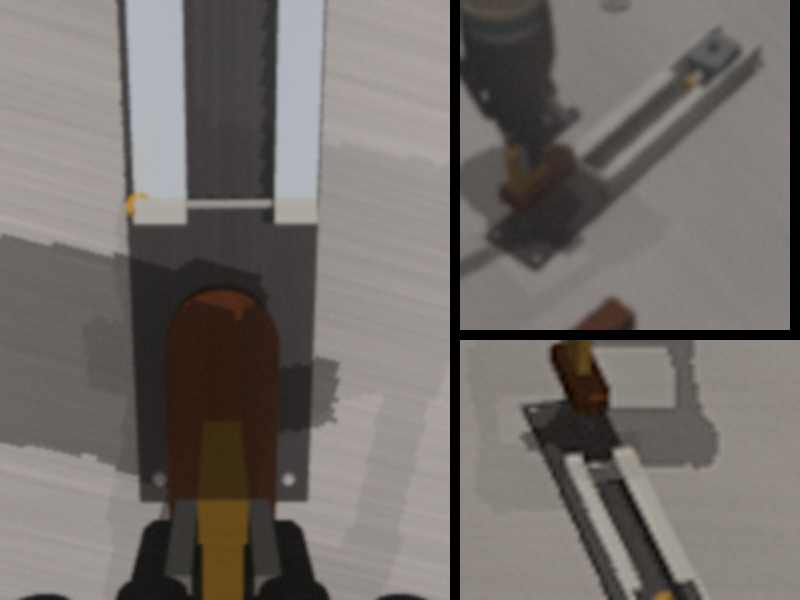

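The wrist crop shows the gauge held straight (nose (222,290), sides x≈165–278), slot edges at x≈186 and 274, and flap line at y≈203. Next I'll get precise offsets from this view.

```bash
python3 - <<'E'
from h import *
v=np.load("w5.npy");C=cam("wrist",dict(position=v[:3],ee_rot=v[3:]));p=v[:3]
P=lambda x,y,z:px2z(C,(210+x/2-.25,y/2-.25),z)
th=np.radians(14.8);u=np.array([np.cos(th),np.sin(th),0]);w=np.array([-u[1],u[0],0])
rel=lambda X:(round(float((X-p)@u),4),round(float((X-p)@w),4))
zt=p[2]-.0037+.016
print("nose",rel(P(222,290,zt)),"gauge sides",rel(P(165,360,zt)),rel(P(278.5,360,zt)),rel(P(168,470,zt)),rel(P(276.5,470,zt)))
for n,a in dict(slotL=(186.5,190,.029),slotR=(274,190,.029),slotLf=(183,5,.029),slotRf=(277,5,.029),flareendL=(160,222,.033),flareendR=(295,222,.033),flap=(230,203,.021),apL=(142,500,.004),apR=(307,500,.004)).items():print(n,rel(P(*a)),P(*a).round(4))
E
```

```text
nose (0.0561, -0.0004) gauge sides (0.0381, 0.0146) (0.038, -0.0152) (0.0071, 0.0146) (0.007, -0.0153)
slotL (0.0815, 0.0104) [0.5312 0.1382 0.029 ]
slotR (0.0815, -0.0164) [0.538  0.1122 0.029 ]
slotLf (0.1314, 0.0105) [0.5794 0.151  0.029 ]
slotRf (0.1313, -0.0163) [0.5861 0.1251 0.029 ]
flareendL (0.0722, 0.0184) [0.5201 0.1436 0.033 ]
flareendR (0.0721, -0.0227) [0.5305 0.1038 0.033 ]
flap (0.0778, -0.003) [0.531  0.1242 0.021 ]
apL (-0.0336, 0.0314) [0.4146 0.1291 0.004 ]
apR (-0.0338, -0.0337) [0.431  0.0661 0.004 ]
```

Gauge is at dock y≈3 mm, yaw good, nose 20 mm before the gate. I'll shift 1.5 mm toward −y, descend to 3 mm above the floor, then push.

```bash
python3 -m handwheel '[{"translation":[0,0.0015,0.012],"angular":[0,0,0],"hand":1},{"translation":[0,0,0.012],"angular":[0,0,0],"hand":1},{"translation":[0,0,0.012],"angular":[0,0,0],"hand":1},{"translation":[0,0,0.008],"angular":[0,0,0],"hand":1},{"translation":[0,0,0.0045],"angular":[0,0,0],"hand":1},{"translation":[0,0,0],"angular":[0,0,0],"hand":1},{"translation":[0,0,0],"angular":[0,0,0],"hand":1}]'
python3 -m handwheel '[{"translation":[0.00125,0,0],"angular":[0,0,0],"hand":1},{"translation":[0.00125,0,0],"angular":[0,0,0],"hand":1},{"translation":[0.00125,0,0],"angular":[0,0,0],"hand":1},{"translation":[0.00125,0,0],"angular":[0,0,0],"hand":1},{"translation":[0.00125,0,0],"angular":[0,0,0],"hand":1},{"translation":[0.00125,0,0],"angular":[0,0,0],"hand":1},{"translation":[0.00125,0,0],"angular":[0,0,0],"hand":1},{"translation":[0.00125,0,0],"angular":[0,0,0],"hand":1},{"translation":[0.00125,0,0],"angular":[0,0,0],"hand":1},{"translation":[0.00125,0,0],"angular":[0,0,0],"hand":1}]'
python3 to.py 0.526 0.1245 0.0107 14.8
cat > d.py <<'E'
from h import *
s=manip.get_state();t=np.radians(14.8);u=np.array([np.cos(t),np.sin(t)]);w=np.array([-u[1],u[0]])
o=np.array([.4529,.1079])+.0765*u-.0035*w   # dock origin from wrist view
r=s["position"][:2]-o;f=s["contact_force"]
print("clock %.2f gauge x %.1f y %.1f underside z %.1f mm | push %.1f lat %.1f fz %.1f N grip %.0f w %.4f tilt %s"%(s["clock"],(r@u+.016)*1e3,(r@w-.0004)*1e3,(s["position"][2]-.0037)*1e3,-f[:2]@u,f[:2]@w,f[2],s["gripper_force"],s["width"],q(s["ee_rot"])[:,2].round(4)))
E
python3 d.py
```

```text
clock: 10.7
position: [0.4551, 0.1059, 0.0115]
ee_rot: [-0.0, 0.992, 0.127, 0.0]
contact_force: [-0.2, 0.4, -1.6]
width: 0.0085
gripper_force: 88.4
clock: 11.53
position: [0.4669, 0.1091, 0.0112]
ee_rot: [-0.0, 0.992, 0.128, -0.0]
contact_force: [0.3, 0.1, -1.0]
width: 0.0085
gripper_force: 88.4
shift tool [0.0611 0.0001 0.0005] rows 1.4652842500719925 clock 11.5333 q [0.084 0.318 1.97  0.    0.854 1.399]
toolx yaw 14.662806061216298 tilt [-1.e-04  1.e-04 -1.e+00] turn tool z deg to yaw -0.13719393878370312
clock 11.53 gauge x -46.7 y 0.7 underside z 7.5 mm | push -0.4 lat 0.0 fz -1.0 N grip 88 w 0.0085 tilt [-1.e-04  1.e-04 -1.e+00]
```

```bash
python3 -m handwheel '[{"translation":[0.00125,-0.0008,0.0004],"angular":[0,0,0],"hand":1},{"translation":[0.00125,0,0],"angular":[0,0,0],"hand":1},{"translation":[0.00125,0,0],"angular":[0,0,0],"hand":1},{"translation":[0.00125,0,0],"angular":[0,0,0],"hand":1},{"translation":[0.00125,0,0],"angular":[0,0,0],"hand":1},{"translation":[0.00125,0,0],"angular":[0,0,0],"hand":1},{"translation":[0.00125,0,0],"angular":[0,0,0],"hand":1},{"translation":[0.00125,0,0],"angular":[0,0,0],"hand":1},{"translation":[0.00125,0,0],"angular":[0,0,0],"hand":1},{"translation":[0.00125,0,0],"angular":[0,0,0],"hand":1}]' >/dev/null; python3 d.py
python3 -m handwheel '[{"translation":[0.00125,0,0],"angular":[0,0,0],"hand":1},{"translation":[0.00125,0,0],"angular":[0,0,0],"hand":1},{"translation":[0.00125,0,0],"angular":[0,0,0],"hand":1},{"translation":[0.00125,0,0],"angular":[0,0,0],"hand":1},{"translation":[0.00125,0,0],"angular":[0,0,0],"hand":1},{"translation":[0.00125,0,0],"angular":[0,0,0],"hand":1},{"translation":[0.00125,0,0],"angular":[0,0,0],"hand":1},{"translation":[0.00125,0,0],"angular":[0,0,0],"hand":1},{"translation":[0.00125,0,0],"angular":[0,0,0],"hand":1},{"translation":[0.00125,0,0],"angular":[0,0,0],"hand":1}]' >/dev/null; python3 d.py
```

```text
clock 12.37 gauge x -35.3 y 1.8 underside z 6.8 mm | push 3.7 lat 0.3 fz -1.1 N grip 89 w 0.0081 tilt [-2.1e-03  1.0e-04 -1.0e+00]
clock 13.20 gauge x -21.7 y 1.2 underside z 7.1 mm | push 4.5 lat -0.0 fz -2.3 N grip 88 w 0.0083 tilt [ 1.e-04 -3.e-04 -1.e+00]
```

Flap contact force is as expected (4–5 N). Continue.

```bash
python3 -m handwheel '[{"translation":[0.00125,0,0],"angular":[0,0,0],"hand":1},{"translation":[0.00125,0,0],"angular":[0,0,0],"hand":1},{"translation":[0.00125,0,0],"angular":[0,0,0],"hand":1},{"translation":[0.00125,0,0],"angular":[0,0,0],"hand":1},{"translation":[0.00125,0,0],"angular":[0,0,0],"hand":1},{"translation":[0.00125,0,0],"angular":[0,0,0],"hand":1},{"translation":[0.00125,0,0],"angular":[0,0,0],"hand":1},{"translation":[0.00125,0,0],"angular":[0,0,0],"hand":1},{"translation":[0.00125,0,0],"angular":[0,0,0],"hand":1},{"translation":[0.00125,0,0],"angular":[0,0,0],"hand":1}]' >/dev/null; python3 d.py
python3 -m handwheel '[{"translation":[0.00125,0,0],"angular":[0,0,0],"hand":1},{"translation":[0.00125,0,0],"angular":[0,0,0],"hand":1},{"translation":[0.00125,0,0],"angular":[0,0,0],"hand":1},{"translation":[0.00125,0,0],"angular":[0,0,0],"hand":1},{"translation":[0.00125,0,0],"angular":[0,0,0],"hand":1},{"translation":[0.00125,0,0],"angular":[0,0,0],"hand":1},{"translation":[0.00125,0,0],"angular":[0,0,0],"hand":1},{"translation":[0.00125,0,0],"angular":[0,0,0],"hand":1},{"translation":[0.00125,0,0],"angular":[0,0,0],"hand":1},{"translation":[0.00125,0,0],"angular":[0,0,0],"hand":1}]' >/dev/null; python3 d.py
python3 -m handwheel '[{"translation":[0.00125,0,0],"angular":[0,0,0],"hand":1},{"translation":[0.00125,0,0],"angular":[0,0,0],"hand":1},{"translation":[0.00125,0,0],"angular":[0,0,0],"hand":1},{"translation":[0.00125,0,0],"angular":[0,0,0],"hand":1},{"translation":[0.00125,0,0],"angular":[0,0,0],"hand":1},{"translation":[0.00125,0,0],"angular":[0,0,0],"hand":1},{"translation":[0.00125,0,0],"angular":[0,0,0],"hand":1},{"translation":[0.00125,0,0],"angular":[0,0,0],"hand":1},{"translation":[0.00125,0,0],"angular":[0,0,0],"hand":1},{"translation":[0.00125,0,0],"angular":[0,0,0],"hand":1}]' >/dev/null; python3 d.py
```

```text
clock 14.03 gauge x -8.7 y 1.3 underside z 7.2 mm | push 2.9 lat -1.8 fz -1.7 N grip 88 w 0.0086 tilt [ 9.e-04  1.e-04 -1.e+00]
clock 14.87 gauge x 3.6 y 1.4 underside z 7.1 mm | push 2.7 lat -1.4 fz -2.7 N grip 88 w 0.0085 tilt [ 4.e-04  2.e-04 -1.e+00]
clock 15.70 gauge x 16.0 y 1.4 underside z 7.1 mm | push 1.5 lat -1.9 fz -1.8 N grip 88 w 0.0084 tilt [ 3.e-04  2.e-04 -1.e+00]
```

```bash
python3 -m handwheel '[{"translation":[0.0015,0,0],"angular":[0,0,0],"hand":1},{"translation":[0.0015,0,0],"angular":[0,0,0],"hand":1},{"translation":[0.0015,0,0],"angular":[0,0,0],"hand":1},{"translation":[0.0015,0,0],"angular":[0,0,0],"hand":1},{"translation":[0.0015,0,0],"angular":[0,0,0],"hand":1},{"translation":[0.0015,0,0],"angular":[0,0,0],"hand":1},{"translation":[0.0015,0,0],"angular":[0,0,0],"hand":1},{"translation":[0.0015,0,0],"angular":[0,0,0],"hand":1},{"translation":[0.0015,0,0],"angular":[0,0,0],"hand":1},{"translation":[0.0015,0,0],"angular":[0,0,0],"hand":1}]' >/dev/null; python3 d.py
python3 -m handwheel '[{"translation":[0.0015,0,0],"angular":[0,0,0],"hand":1},{"translation":[0.0015,0,0],"angular":[0,0,0],"hand":1},{"translation":[0.0015,0,0],"angular":[0,0,0],"hand":1},{"translation":[0.0015,0,0],"angular":[0,0,0],"hand":1},{"translation":[0.0015,0,0],"angular":[0,0,0],"hand":1},{"translation":[0.0015,0,0],"angular":[0,0,0],"hand":1},{"translation":[0.0015,0,0],"angular":[0,0,0],"hand":1},{"translation":[0.0015,0,0],"angular":[0,0,0],"hand":1},{"translation":[0.0015,0,0],"angular":[0,0,0],"hand":1},{"translation":[0.0015,0,0],"angular":[0,0,0],"hand":1}]' >/dev/null; python3 d.py
python3 -m handwheel '[{"translation":[0.0015,0,0],"angular":[0,0,0],"hand":1},{"translation":[0.0015,0,0],"angular":[0,0,0],"hand":1},{"translation":[0.0015,0,0],"angular":[0,0,0],"hand":1},{"translation":[0.0015,0,0],"angular":[0,0,0],"hand":1},{"translation":[0.0015,0,0],"angular":[0,0,0],"hand":1},{"translation":[0.0015,0,0],"angular":[0,0,0],"hand":1},{"translation":[0.0015,0,0],"angular":[0,0,0],"hand":1},{"translation":[0.0015,0,0],"angular":[0,0,0],"hand":1},{"translation":[0.0015,0,0],"angular":[0,0,0],"hand":1},{"translation":[0.0015,0,0],"angular":[0,0,0],"hand":1}]' >/dev/null; python3 d.py
python3 -m handwheel '[{"translation":[0.0015,0,0],"angular":[0,0,0],"hand":1},{"translation":[0.0015,0,0],"angular":[0,0,0],"hand":1},{"translation":[0.0015,0,0],"angular":[0,0,0],"hand":1},{"translation":[0.0015,0,0],"angular":[0,0,0],"hand":1},{"translation":[0.0015,0,0],"angular":[0,0,0],"hand":1},{"translation":[0.0015,0,0],"angular":[0,0,0],"hand":1},{"translation":[0.0015,0,0],"angular":[0,0,0],"hand":1},{"translation":[0.0015,0,0],"angular":[0,0,0],"hand":1},{"translation":[0.0015,0,0],"angular":[0,0,0],"hand":1},{"translation":[0.0015,0,0],"angular":[0,0,0],"hand":1}]' >/dev/null; python3 d.py
```

```text
clock 16.53 gauge x 30.8 y 1.3 underside z 7.1 mm | push 0.4 lat -2.8 fz -1.5 N grip 88 w 0.0084 tilt [-0.e+00  1.e-04 -1.e+00]
clock 17.37 gauge x 45.9 y 1.3 underside z 7.1 mm | push 2.0 lat -1.6 fz -2.5 N grip 88 w 0.0084 tilt [ 0.e+00  1.e-04 -1.e+00]
clock 18.20 gauge x 60.8 y 1.3 underside z 7.1 mm | push 2.3 lat -2.2 fz -0.7 N grip 88 w 0.0084 tilt [-0.e+00  1.e-04 -1.e+00]
clock 19.03 gauge x 75.9 y 1.2 underside z 7.1 mm | push 1.4 lat -1.6 fz -1.6 N grip 88 w 0.0085 tilt [ 0.e+00  1.e-04 -1.e+00]
```

```bash
python3 -m handwheel '[{"translation":[0.001,0,0.0005],"angular":[0,0,0],"hand":1},{"translation":[0.001,0,0.0005],"angular":[0,0,0],"hand":1},{"translation":[0.001,0,0.0005],"angular":[0,0,0],"hand":1},{"translation":[0.001,0,0],"angular":[0,0,0],"hand":1},{"translation":[0.001,0,0],"angular":[0,0,0],"hand":1}]' >/dev/null; python3 d.py
for i in 1; do python3 -m handwheel '[{"translation":[0.001,0,0],"angular":[0,0,0],"hand":1},{"translation":[0.001,0,0],"angular":[0,0,0],"hand":1},{"translation":[0.001,0,0],"angular":[0,0,0],"hand":1},{"translation":[0.001,0,0],"angular":[0,0,0],"hand":1},{"translation":[0.001,0,0],"angular":[0,0,0],"hand":1}]' >/dev/null; python3 d.py; done
python3 -m handwheel '[{"translation":[0.001,0,0],"angular":[0,0,0],"hand":1},{"translation":[0.001,0,0],"angular":[0,0,0],"hand":1},{"translation":[0.001,0,0],"angular":[0,0,0],"hand":1},{"translation":[0.001,0,0],"angular":[0,0,0],"hand":1},{"translation":[0.001,0,0],"angular":[0,0,0],"hand":1}]' >/dev/null; python3 d.py
python3 -m handwheel '[{"translation":[0.001,0,0],"angular":[0,0,0],"hand":1},{"translation":[0.001,0,0],"angular":[0,0,0],"hand":1},{"translation":[0.001,0,0],"angular":[0,0,0],"hand":1},{"translation":[0.001,0,0],"angular":[0,0,0],"hand":1}]' >/dev/null; python3 d.py
```

```text
clock 19.45 gauge x 80.7 y 1.2 underside z 5.5 mm | push 1.0 lat -0.7 fz -1.9 N grip 88 w 0.0083 tilt [-3.e-04  0.e+00 -1.e+00]
clock 19.87 gauge x 86.2 y 1.5 underside z 5.7 mm | push 0.2 lat 0.6 fz -1.3 N grip 88 w 0.0084 tilt [ 7.e-04  7.e-04 -1.e+00]
clock 20.28 gauge x 90.8 y 1.2 underside z 5.6 mm | push 0.3 lat 0.3 fz -1.7 N grip 88 w 0.0081 tilt [ 1.e-04  2.e-04 -1.e+00]
clock 20.62 gauge x 94.8 y 1.2 underside z 5.6 mm | push 0.5 lat 0.6 fz -2.3 N grip 88 w 0.0083 tilt [-0.e+00  1.e-04 -1.e+00]
```

```bash
python3 -m handwheel '[{"translation":[0.001,0,0],"angular":[0,0,0],"hand":1},{"translation":[0.001,0,0],"angular":[0,0,0],"hand":1},{"translation":[0.001,0,0],"angular":[0,0,0],"hand":1},{"translation":[0.001,0,0],"angular":[0,0,0],"hand":1}]' >/dev/null; python3 d.py
python3 -m handwheel '[{"translation":[0.001,0,0],"angular":[0,0,0],"hand":1},{"translation":[0.001,0,0],"angular":[0,0,0],"hand":1},{"translation":[0.001,0,0],"angular":[0,0,0],"hand":1},{"translation":[0.001,0,0],"angular":[0,0,0],"hand":1}]' >/dev/null; python3 d.py
python3 -m handwheel '[{"translation":[0.001,0,0],"angular":[0,0,0],"hand":1},{"translation":[0.001,0,0],"angular":[0,0,0],"hand":1},{"translation":[0.001,0,0],"angular":[0,0,0],"hand":1},{"translation":[0.001,0,0],"angular":[0,0,0],"hand":1}]' >/dev/null; python3 d.py
```

```text
clock 20.95 gauge x 98.8 y 1.2 underside z 5.6 mm | push 0.1 lat -0.3 fz -1.8 N grip 88 w 0.0089 tilt [ 0.e+00  1.e-04 -1.e+00]
clock 21.28 gauge x 102.8 y 1.1 underside z 5.6 mm | push -0.1 lat 0.2 fz -1.9 N grip 88 w 0.0082 tilt [ 0.e+00  1.e-04 -1.e+00]
clock 21.62 gauge x 106.9 y 1.2 underside z 5.6 mm | push -1.2 lat -0.6 fz -0.6 N grip 88 w 0.0084 tilt [ 1.e-04  1.e-04 -1.e+00]
```

Nose is at ≈147 mm with no contact yet. I expect it soon.

```bash
python3 -m handwheel '[{"translation":[0.001,0,0],"angular":[0,0,0],"hand":1},{"translation":[0.001,0,0],"angular":[0,0,0],"hand":1},{"translation":[0.001,0,0],"angular":[0,0,0],"hand":1}]' >/dev/null; python3 d.py
python3 -m handwheel '[{"translation":[0.001,0,0],"angular":[0,0,0],"hand":1},{"translation":[0.001,0,0],"angular":[0,0,0],"hand":1},{"translation":[0.001,0,0],"angular":[0,0,0],"hand":1}]' >/dev/null; python3 d.py
python3 -m handwheel '[{"translation":[0.001,0,0],"angular":[0,0,0],"hand":1},{"translation":[0.001,0,0],"angular":[0,0,0],"hand":1},{"translation":[0.001,0,0],"angular":[0,0,0],"hand":1}]' >/dev/null; python3 d.py
```

```text
clock 21.87 gauge x 109.8 y 1.2 underside z 5.6 mm | push 0.3 lat -0.2 fz -1.8 N grip 88 w 0.0089 tilt [ 0.e+00  1.e-04 -1.e+00]
clock 22.12 gauge x 111.8 y 1.2 underside z 5.5 mm | push 3.7 lat -0.8 fz -0.1 N grip 89 w 0.0083 tilt [-2.e-03 -4.e-04 -1.e+00]
clock 22.37 gauge x 113.8 y 1.4 underside z 5.5 mm | push 5.5 lat 0.3 fz 1.7 N grip 89 w 0.0083 tilt [-3.6e-03 -5.0e-04 -1.0e+00]
```

Contact felt at gauge x≈111. Home is expected near 123–124.

```bash
python3 -m handwheel '[{"translation":[0.001,0,0],"angular":[0,0,0],"hand":1},{"translation":[0.001,0,0],"angular":[0,0,0],"hand":1},{"translation":[0.001,0,0],"angular":[0,0,0],"hand":1}]' >/dev/null; python3 d.py
python3 -m handwheel '[{"translation":[0.001,0,0],"angular":[0,0,0],"hand":1},{"translation":[0.001,0,0],"angular":[0,0,0],"hand":1},{"translation":[0.001,0,0],"angular":[0,0,0],"hand":1}]' >/dev/null; python3 d.py
python3 -m handwheel '[{"translation":[0.001,0,0],"angular":[0,0,0],"hand":1},{"translation":[0.001,0,0],"angular":[0,0,0],"hand":1},{"translation":[0,0,0],"angular":[0,0,0],"hand":1}]' >/dev/null; python3 d.py
```

```text
clock 22.62 gauge x 116.8 y 1.6 underside z 5.4 mm | push 5.6 lat -0.1 fz 2.2 N grip 89 w 0.0082 tilt [-3.8e-03 -2.0e-04 -1.0e+00]
clock 22.87 gauge x 119.7 y 1.8 underside z 5.4 mm | push 5.3 lat 1.2 fz 0.7 N grip 89 w 0.0082 tilt [-4.1e-03  1.0e-04 -1.0e+00]
clock 23.12 gauge x 121.8 y 1.9 underside z 5.3 mm | push 3.7 lat 2.0 fz 1.3 N grip 89 w 0.0081 tilt [-4.1e-03  3.0e-04 -1.0e+00]
```

```bash
python3 -m handwheel '[{"translation":[0.0005,0,0],"angular":[0,0,0],"hand":1},{"translation":[0.0005,0,0],"angular":[0,0,0],"hand":1},{"translation":[0,0,0],"angular":[0,0,0],"hand":1}]' >/dev/null; python3 d.py
python3 -m handwheel '[{"translation":[0.0005,0,0],"angular":[0,0,0],"hand":1},{"translation":[0.0005,0,0],"angular":[0,0,0],"hand":1},{"translation":[0,0,0],"angular":[0,0,0],"hand":1}]' >/dev/null; python3 d.py
```

```text
clock 23.37 gauge x 122.7 y 2.0 underside z 5.3 mm | push 4.7 lat 0.5 fz 1.4 N grip 89 w 0.0084 tilt [-4.3e-03  3.0e-04 -1.0e+00]
clock 23.62 gauge x 123.6 y 2.0 underside z 5.3 mm | push 4.1 lat 1.8 fz 1.3 N grip 89 w 0.0086 tilt [-4.4e-03  4.0e-04 -1.0e+00]
```

```bash
python3 -m handwheel '[{"translation":[0.0005,0,0],"angular":[0,0,0],"hand":1},{"translation":[0.0005,0,0],"angular":[0,0,0],"hand":1},{"translation":[0,0,0],"angular":[0,0,0],"hand":1}]' >/dev/null; python3 d.py
python3 -m handwheel '[{"translation":[0.0005,0,0],"angular":[0,0,0],"hand":1},{"translation":[0.0005,0,0],"angular":[0,0,0],"hand":1},{"translation":[0,0,0],"angular":[0,0,0],"hand":1}]' >/dev/null; python3 d.py
```

```text
clock 23.87 gauge x 124.4 y 2.1 underside z 5.2 mm | push 6.5 lat 1.6 fz 1.7 N grip 89 w 0.0080 tilt [-4.7e-03  4.0e-04 -1.0e+00]
clock 24.12 gauge x 124.7 y 2.1 underside z 5.3 mm | push 5.6 lat 1.6 fz 2.5 N grip 89 w 0.0083 tilt [-6.e-03  1.e-04 -1.e+00]
```

Motion is now lagging the command, so the stop is being reached. I'll press in small steps.

```bash
python3 -m handwheel '[{"translation":[0.0005,0,0],"angular":[0,0,0],"hand":1},{"translation":[0.0005,0,0],"angular":[0,0,0],"hand":1},{"translation":[0,0,0],"angular":[0,0,0],"hand":1}]' >/dev/null; python3 d.py
python3 -m handwheel '[{"translation":[0.0005,0,0],"angular":[0,0,0],"hand":1},{"translation":[0.0005,0,0],"angular":[0,0,0],"hand":1},{"translation":[0,0,0],"angular":[0,0,0],"hand":1}]' >/dev/null; python3 d.py
```

```text
clock 24.37 gauge x 125.0 y 2.1 underside z 5.2 mm | push 8.1 lat 1.3 fz 2.7 N grip 89 w 0.0082 tilt [-7.3e-03 -3.0e-04 -1.0e+00]
clock 24.62 gauge x 125.4 y 2.1 underside z 5.3 mm | push 8.7 lat 1.2 fz 3.3 N grip 89 w 0.0081 tilt [-8.5e-03 -6.0e-04 -1.0e+00]
```

```bash
python3 -m handwheel '[{"translation":[0.0005,0,0],"angular":[0,0,0],"hand":1},{"translation":[0.0005,0,0],"angular":[0,0,0],"hand":1},{"translation":[0,0,0],"angular":[0,0,0],"hand":1}]' >/dev/null; python3 d.py
python3 -m handwheel '[{"translation":[0.0005,0,0],"angular":[0,0,0],"hand":1},{"translation":[0.0005,0,0],"angular":[0,0,0],"hand":1},{"translation":[0,0,0],"angular":[0,0,0],"hand":1}]' >/dev/null; python3 d.py
python3 -m handwheel '[{"translation":[0.0005,0,0],"angular":[0,0,0],"hand":1},{"translation":[0.0005,0,0],"angular":[0,0,0],"hand":1},{"translation":[0,0,0],"angular":[0,0,0],"hand":1}]' >/dev/null; python3 d.py
```

```text
clock 24.87 gauge x 125.7 y 2.1 underside z 5.2 mm | push 9.9 lat 1.3 fz 4.9 N grip 89 w 0.0080 tilt [-0.0098 -0.001  -1.    ]
clock 25.12 gauge x 126.0 y 2.1 underside z 5.2 mm | push 10.1 lat 1.2 fz 6.1 N grip 90 w 0.0081 tilt [-0.0111 -0.0013 -0.9999]
clock 25.37 gauge x 126.3 y 2.2 underside z 5.3 mm | push 12.3 lat 1.5 fz 6.0 N grip 90 w 0.0084 tilt [-0.0124 -0.0015 -0.9999]
```

```bash
python3 -m handwheel '[{"translation":[0.0005,0,0],"angular":[0,0,0],"hand":1},{"translation":[0.0005,0,0],"angular":[0,0,0],"hand":1},{"translation":[0,0,0],"angular":[0,0,0],"hand":1}]' >/dev/null; python3 d.py
python3 -m handwheel '[{"translation":[0.0005,0,0],"angular":[0,0,0],"hand":1},{"translation":[0.0005,0,0],"angular":[0,0,0],"hand":1},{"translation":[0,0,0],"angular":[0,0,0],"hand":1},{"translation":[0,0,0],"angular":[0,0,0],"hand":1}]' >/dev/null; python3 d.py
```

```text
clock 25.62 gauge x 126.5 y 2.1 underside z 5.0 mm | push 12.7 lat 0.1 fz 7.3 N grip 90 w 0.0088 tilt [-0.0138 -0.002  -0.9999]
clock 25.95 gauge x 126.9 y 2.1 underside z 5.1 mm | push 13.7 lat 1.4 fz 7.8 N grip 90 w 0.0082 tilt [-0.0149 -0.0022 -0.9999]
```

The plunger is home: 12 mm travel, then a steady rise to 13.7 N. I'll ease off and release.

```bash
python3 -m handwheel '[{"translation":[-0.001,0,0],"angular":[0,0,0],"hand":1},{"translation":[-0.001,0,0],"angular":[0,0,0],"hand":1},{"translation":[-0.001,0,0],"angular":[0,0,0],"hand":1},{"translation":[-0.001,0,0],"angular":[0,0,0],"hand":1},{"translation":[-0.001,0,0],"angular":[0,0,0],"hand":1},{"translation":[-0.001,0,0],"angular":[0,0,0],"hand":1},{"translation":[-0.001,0,0],"angular":[0,0,0],"hand":1},{"translation":[-0.001,0,0],"angular":[0,0,0],"hand":1},{"translation":[-0.001,0,0],"angular":[0,0,0],"hand":1},{"translation":[0,0,0],"angular":[0,0,0],"hand":1}]' >/dev/null; python3 d.py
python3 -m handwheel '[{"translation":[0,0,0],"angular":[0,0,0],"hand":1},{"translation":[0,0,0],"angular":[0,0,0],"hand":1},{"translation":[0,0,0],"angular":[0,0,0],"hand":1}]' >/dev/null; python3 d.py
```

```text
clock 26.78 gauge x 124.4 y 1.7 underside z 4.9 mm | push 5.1 lat 2.1 fz -2.7 N grip 88 w 0.0086 tilt [-2.8e-03  4.0e-04 -1.0e+00]
clock 27.03 gauge x 124.5 y 1.7 underside z 4.9 mm | push 4.6 lat 1.9 fz -2.6 N grip 88 w 0.0085 tilt [-2.9e-03  3.0e-04 -1.0e+00]
```

```bash
python3 -m handwheel '[{"translation":[-0.0007,0,0.0003],"angular":[0,0,0],"hand":1},{"translation":[-0.0007,0,0.0003],"angular":[0,0,0],"hand":1},{"translation":[0,0,0],"angular":[0,0,0],"hand":1},{"translation":[0,0,0],"angular":[0,0,0],"hand":1}]' >/dev/null; python3 d.py
python3 -m handwheel '[{"translation":[0,0,0],"angular":[0,0,0],"hand":0.8},{"translation":[0,0,0],"angular":[0,0,0],"hand":0.7},{"translation":[0,0,0],"angular":[0,0,0],"hand":0.6},{"translation":[0,0,0],"angular":[0,0,0],"hand":0.6},{"translation":[0,0,0],"angular":[0,0,0],"hand":0.6},{"translation":[0,0,0],"angular":[0,0,0],"hand":0.6}]' >/dev/null; python3 d.py
python3 -m handwheel '[{"translation":[0,0,-0.004],"angular":[0,0,0],"hand":0.6},{"translation":[0,0,-0.01],"angular":[0,0,0],"hand":0.6},{"translation":[0,0,-0.02],"angular":[0,0,0],"hand":0.6},{"translation":[0,0,-0.03],"angular":[0,0,0],"hand":0.6},{"translation":[0,0,-0.03],"angular":[0,0,0],"hand":0.6},{"translation":[0,0,-0.03],"angular":[0,0,0],"hand":0.6},{"translation":[-0.03,0,0],"angular":[0,0,0],"hand":0.6},{"translation":[-0.03,0,0],"angular":[0,0,0],"hand":0.6},{"translation":[0,0,0],"angular":[0,0,0],"hand":0.6},{"translation":[0,0,0],"angular":[0,0,0],"hand":0.6}]'; python3 d.py
python3 - <<'E'
from h import *
im=manip.get_image("wrist")[:,:,::-1];a=manip.get_image("scene")[:,:,::-1]
s=manip.get_state();np.save("w6.npy",np.r_[s["position"],s["ee_rot"]])
o=np.zeros((600,800,3),np.uint8)
o[:,:450]=cv2.resize(im[0:300,210:435],(450,600),interpolation=cv2.INTER_CUBIC)
o[:450,460:800]=cv2.resize(a[180:270,340:408],(340,450),interpolation=cv2.INTER_CUBIC)
cv2.imwrite("pics/w6.png",o)
E
```

```text
clock 27.37 gauge x 124.3 y 1.1 underside z 4.9 mm | push 3.7 lat 1.6 fz -3.1 N grip 88 w 0.0085 tilt [-1.e-04  1.e-04 -1.e+00]
clock 27.87 gauge x 125.1 y 0.9 underside z 5.4 mm | push -0.1 lat -0.1 fz -0.3 N grip 0 w 0.0342 tilt [ 1.7e-03  2.0e-04 -1.0e+00]
clock: 28.7
position: [0.5729, 0.1378, 0.134]
ee_rot: [-0.0, 0.992, 0.128, 0.001]
contact_force: [0.7, -1.0, 0.5]
width: 0.0343
gripper_force: 0.0
clock 28.70 gauge x 63.1 y 1.4 underside z 130.3 mm | push -0.4 lat -1.1 fz 0.5 N grip 0 w 0.0343 tilt [ 1.1e-03  2.0e-04 -1.0e+00]
```

View pics/w6.png

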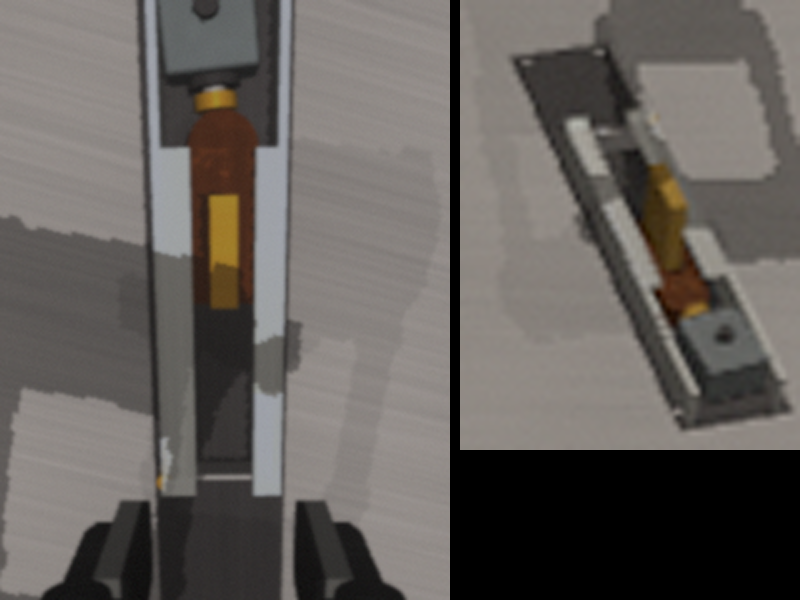

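The picture shows the gauge flat in the channel with its nose on the disc (222,107), the flap line straight across the gate at y≈478, and the rod gap shortened by about 12 mm. Gripper is clear, so I'm handing in.

```bash
python3 -c "
from rig import manip
print(manip.sign_off())"
```

```text
the job is handed in; nothing more can be done
None
```

I handed the job in at about 29 s on the clock: the gauge lies flat in the channel, the plunger is home (about 12 mm of travel, then pressed to about 14 N), the flap is shut, and the gripper is clear; the sign-off gave no verdict.

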